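Set the photometer's filter lever to the third click and take a reading

ROBOT

A 7-joint arm with a two-finger parallel gripper is mounted at the origin on the work surface; the furniture and walls round the work are solid. World frame = base frame: x ahead of the robot, y to its left, z up, the work surface at z = 0. Lengths are in m, angles in rad, forces in N, time in s.
With the tool pointing down it reaches from about 0.425 to 0.875 m from the base axis. Payload 4.7 kg.
Tool frame: the origin (TCP) lies on the centre line of the jaws, within the pads' length; the fingertips stand 14 mm ahead of it and the grasp point (between the pads) lies 5 mm behind it; z points along the fingers, y is the direction in which the jaws open and shut (so a half turn about z gives the same grasp; the last joint's range is limited). The gripper opens to 87 mm and grips with 3 to 60 N. Pads are 19 mm wide; open, the fingers measure 117 mm over their backs; the gripper's body (75 mm by 190 mm) begins 51 mm behind the grasp point.
Start: joints at [-1.185, 0.321, -0.07, 1.45, 0.023, 1.371, -0.057], TCP at [0.236, 0.606, 0.237] pointing down, gripper open.
Joint ranges: [-2.86, 2.86], [-0.3, 2.09], [-1.38, 1.24], [0.06, 2.45], [-1.56, 4.7], [0.09, 2.05], [-2.69, 2.69]. Speed limits (rad/s): [2.57, 2.57, 3.14, 3.14, 3.14, 3.14, 3.14].

INTERFACE

Orientations are given as a rotation vector (axis times angle).
In Python, from bench import ctrl gives the robot as it stands. The module is installed in compiled form; this text tells all that it offers.
- The arm moves only by the tool step_arm, never from a script. Its argument "plan" is a list of rows, each a list of 3 entries, a list of its own where there are three numbers: the turn, a rotation vector about the tool's x, y, z in rad, then the shift along the tool's x, y, z in m, then the closure in counts, from 0 (fully open) to 255 (shut). In form: [[[rx, ry, rz], [x, y, z], hand], ...]. A call has exactly 10 rows; each row is the pose to reach, as a shift and turn from the pose commanded when the call began, along the tool's axes at that moment; what a row does not reach only later rows make up. A row lasts 1/8 s, in which the tool goes at most 62.5 mm and 10.7 degrees, less where a joint would pass 70% of its speed; a pose out of reach is approached as far as the arm can. A call with a gripper value outside its range is refused whole. The fingers move at their own pace and stop on an object; "squeeze" is the grip in N (left out, the last holds). Time passes only in rows, so rows that repeat a pose let the fingers close, or fill a call up. It gives the time, the measured TCP pose, the force and the opening at its end, in the units of the state.
- ctrl.get_state(): the state, without advancing time (a new reading comes with each control period).
- ctrl.get_image(name): name is "side" or "top"; returns the picture (384x512x3 uint8, red, green, blue); there is no depth.
- ctrl.calibration(name): a dict with "fov_y" (degrees; the focal length in pixels is half the picture's height over the tangent of half this angle, whatever the lens; pixels are square), "cx", "cy" (the principal point, pixels), "k1" (the pictures are not rectified: a ray, as slopes to the right and down, at radius r is drawn at 1 + k1 r^2 times it, then the intrinsics apply), "rvec" (rotation vector, rad) and "tvec" (3), from world to camera coordinates, as OpenCV has them. Camera axes: x right, y down, z forward; pixel columns grow to the right and rows downward; lengths in m; the calibration is good to about 2 mm. A picture is of the moment at which its call begins. calibration takes no time and is no camera call.
- ctrl.close_job(): hands the job in, once; it reports no verdict.
Trained networks look in the newest picture that a camera, given by its name, has taken for a name from the list of things; names that differ only in an ending like _2 or _b are one class to them, and where a whole thing is asked for, a point or a joint stands for the part that bears it (a point fixed in the world has none). Each returns a list of dicts, best first, with "score" (0 to 1); they miss things now and then, are a little off and sometimes report something else, mostly with a low value. They report only what shows in the picture. A call takes as long as a camera call.
- ctrl.cut_out(camera, label): "pixels" (384x512 bool, what is visible of it) and "rect" ([left, top, width, height] in pixels, round what is visible of it).
The state is a dict: "time": time; "joint_positions": joint angles; "qd": joint speeds; "joint_torque": joint torques, N m; "position": TCP position; "tool_rot": TCP orientation; "ft_force": force on the tool from outside, world axes, zero at the start; "torque": the same for the moment, N m; "grip_width": opening from 0.0 (shut) to 1.0 (fully open).
Only numpy, scipy, OpenCV 4.12 (cv2) and the standard library are available. Lean on these libraries where they do the work, as an engineer would, in place of code of your own. Each camera call takes 0.05 s, during which the arm holds its last target.

TASK

Set the filter photometer to its third filter: push the filter lever from behind with a fingertip, to the left along its slot from its home end, feel the clicks and stop in the third one without running past it. Then press the green read button all the way down, once the lever sits in that click, and let it come up again. Only push and press: do not pinch the lever, and leave the forceps, the bottle and the timer where they are.

Things in the scene. Friction and masses are not known exactly. Their poses are not given: they have to be found in the camera images.
- photometer: White box-shaped filter photometer, 170 (x) x 200 (y) x 95 mm high, fixed to the bench, black display in front. Origin: centre of its underside. Its front looks along -x, +y is the left side seen from the robot, z up. Its flat deck (95 mm up) carries the lever (slot along y at x = -10 mm), the green button (front left), a black round cap 8 mm high (rear left) and the forceps (rear).
- filter_lever (a joint): Lever slide along the photometer's +y: 0 = home stop (right), 0.094 m = far stop. Starts in the free run, 0 to 0.014. Unmarked click detents at 0.030, 0.045, 0.060 (third), 0.075, 0.090 m; a crest 7.5 mm before each takes a push of about 8 N (free run 1 N). About 2 mm past a crest the lever snaps forward by itself, some 5 mm ahead of the finger, and stays in the detent.
- push_pad: Trailing half of the lever: black rubber pad with grey ribs, 30 mm wide (across the slot), 7 mm thick along the slot, from 4 to 31 mm above the deck. To be pushed on its ribbed back face, which looks along the photometer's -y. Axes as the photometer's. Origin: at deck height, where the pad meets the blue half.
- lead_half: Leading half of the lever, fixed to the pad: blue plastic, 30 mm wide, 8 mm thick along the slot, from 4 to 28 mm above the deck. Same origin and axes as the pad. It need not be touched; fingers pressing on both halves at once count as a pinch.
- pad_face (a point): Centre of the pad's ribbed back face (the face to push), 18 mm above the deck; moves with the lever, axes as the photometer's: push along +y. At joint value 0 it lies at (-10, -54, 113) mm in the photometer's frame.
- read_button (a joint): Travel of the green read button, downward: 0 = up, 0.005 m = fully down. A spring returns it; fully down takes 5 N.
- read_button_top (a point): Centre of the top face of the green round button (24 mm across, in a grey round collar 40 mm across and 12 mm high), 21 mm above the deck when up, at (-58, 70) mm from the photometer's origin.
- forceps: Steel forceps, 132 x 15 x 9 mm, lying on the rear of the photometer's deck along the photometer's y, about 72 mm behind the lever's slot. Origin: centre of the underside. To be left alone.
- dye_bottle: White bottle with black screw cap and red band, 40 mm across, 85 mm high, standing on the bench in front of the photometer. Origin: centre of the underside. To be left alone.
- timer: White bench timer with blue keys, 62 x 62 x 21 mm, lying on the bench in front of the photometer. Origin: centre of the underside. To be left alone.

How it is judged:
On the way, in this order (a step that is already met when the one before it is completed fails the run):
1. the filter lever rests in the third click with the button up (value of joint filter_lever between 0.056 and 0.064 m and velocity of joint filter_lever between -0.005 and 0.005 m/s and value of joint read_button below 0.0015 m), for 0.2 s.
2. the read button is pressed down, the lever still in the third click (value of joint filter_lever between 0.056 and 0.064 m and value of joint read_button above 0.004 m), for 0.02 s.
At the end, for the whole second after the job is handed in: The lever rests within 4 mm of the third detent (joint 0.056 to 0.064 m), the button has come up again (under 1 mm), and forceps, bottle and timer are at rest within 10 mm of where they stood (value of joint filter_lever between 0.056 and 0.064 m and velocity of joint filter_lever between -0.005 and 0.005 m/s and value of joint read_button below 0.001 m and distance of each of forceps, dye_bottle, timer from where it was at the start of the episode below 0.01 m and linear speed of each of forceps, dye_bottle, timer below 0.02 m/s); the robot touches nothing.
It fails at once if the lever runs past the third click, over the crest to the fourth (value of joint filter_lever above 0.0685 m).
It fails at once if the read button is pressed while the lever is not in the third click (value of joint read_button above 0.0025 m and not (value of joint filter_lever between 0.056 and 0.064 m)).
It fails at once if the lever is pinched: fingers press on its trailing and leading halves at once (contact force between the fingers and push_pad above 2 N and contact force between the fingers and lead_half above 2 N).
It fails at once if the forceps, bottle or timer is moved, lifted or carried (distance of any of forceps, dye_bottle, timer from where it was at the start of the episode above 0.015 m).
It also fails if it takes over 64 s, if anything falls off the work surface, if the arm or the gripper's body presses on something with over 40 N, if the wrist force passes 120 N, or if a joint passes its speed limit or range.

## Working session

There is one attempt and no reset: what is moved stays moved. The work goes in short steps, Python scripts to look and compute and a tool call to move; the robot and the scene stay as the last step left them, time stands still between calls to the robot, and variables do not carry over. Pictures are saved under pics/ and viewed, and the job is handed in when it is done.

Besides the shell and the picture viewer there is one more tool, called after "Request:" as name(argument=value, ...) on one line, values as JSON. step_arm: Moves the arm, as the interface text tells. Its arguments: {"type":"object","properties":{"plan":{"type":"array"},"squeeze":{"type":"number"}},"required":["plan"]}

```bash
mkdir -p pics; ls; python3 - <<'E'
from bench import ctrl
import cv2
print(ctrl.get_state())
for n in("side","top"):
    im=ctrl.get_image(n); cv2.imwrite(f"pics/{n}0.png",im[:,:,::-1]); print(n,ctrl.calibration(n))
    for l in("photometer","push_pad","lead_half","read_button","forceps","dye_bottle","timer"):
        print(l,[(round(d["score"],2),d["rect"]) for d in ctrl.cut_out(n,l)][:2])
E
```

```text
pics
{'time': 0.0, 'joint_positions': array([-1.18488617,  0.32182451, -0.07007277,  1.45168304,  0.02265898,
        1.37078932, -0.05691103]), 'qd': array([ 3.54560708e-04,  2.94887131e-04, -4.14330931e-04,  1.68232451e-03,
       -1.94774956e-04, -1.44589129e-03, -3.10729946e-05]), 'joint_torque': array([ 3.61251623e-04, -4.91281879e+01, -4.03968450e-01, -3.12522125e+01,
       -6.41973736e-02,  4.37920564e-02,  1.61889789e-04]), 'position': array([0.23602628, 0.60506681, 0.2354564 ]), 'tool_rot': array([-5.80612112e-01, -3.08727276e+00,  2.99701104e-03]), 'ft_force': array([ 0.42004707, -0.52699362,  0.04142378]), 'torque': array([-0.0398987 ,  0.03438092,  0.01275066]), 'grip_width': 1.0008162283411164}
side {'fov_y': 53.28914226203431, 'cx': 255.8739416512285, 'cy': 182.07132811337388, 'k1': 0.02519085449159444, 'rvec': array([ 0.56477769, -2.42675629,  1.5130372 ]), 'tvec': array([0.50259304, 0.08363717, 0.91428786])}
photometer [(0.75, [238.7, 168.7, 69.7, 68.6])]
push_pad []
lead_half []
read_button []
forceps []
dye_bottle [(0.7, [284.0, 210.2, 26.0, 42.1])]
timer [(0.65, [322.5, 209.2, 26.0, 29.2])]
top {'fov_y': 47.99007264852242, 'cx': 253.6879528523881, 'cy': 195.70708110213292, 'k1': 0.032845969872077156, 'rvec': array([ 2.11856033, -2.13948291,  0.19986186]), 'tvec': array([0.23250717, 0.43632559, 0.85981995])}
photometer [(0.75, [209.2, 145.4, 110.0, 96.3])]
push_pad [(0.42, [279.1, 188.0, 6.4, 17.1])]
lead_half []
read_button [(0.5, [216.4, 205.8, 11.5, 9.9])]
forceps [(0.59, [306.3, 161.8, 6.8, 6.0])]
dye_bottle [(0.65, [208.2, 246.5, 20.0, 18.6]), (0.59, [209.2, 146.2, 109.6, 99.3])]
timer [(0.82, [251.0, 254.6, 44.8, 34.9])]
```

```bash
python3 - <<'E'
import cv2
a=cv2.imread("pics/top0.png"); cv2.imwrite("pics/t0c.png",cv2.resize(a[120:310,170:350],None,fx=3.1,fy=3.1,interpolation=cv2.INTER_CUBIC))
a=cv2.imread("pics/side0.png"); cv2.imwrite("pics/s0c.png",cv2.resize(a[140:270,200:370],None,fx=4,fy=4,interpolation=cv2.INTER_CUBIC))
E
```

```text
(no output)
```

View pics/top0.png

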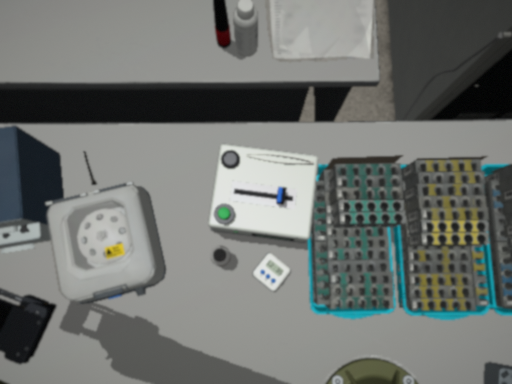

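View pics/side0.png

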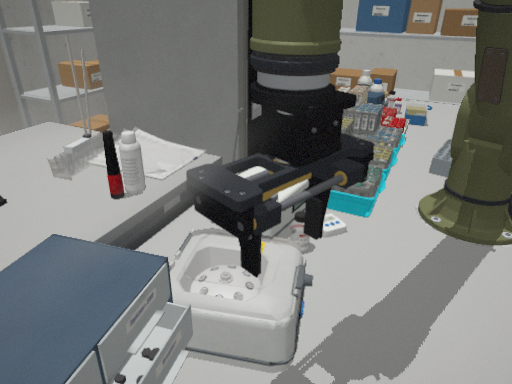

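```bash
ls pics
```

```text
s0c.png
side0.png
t0c.png
top0.png
```

View crops.

View pics/t0c.png

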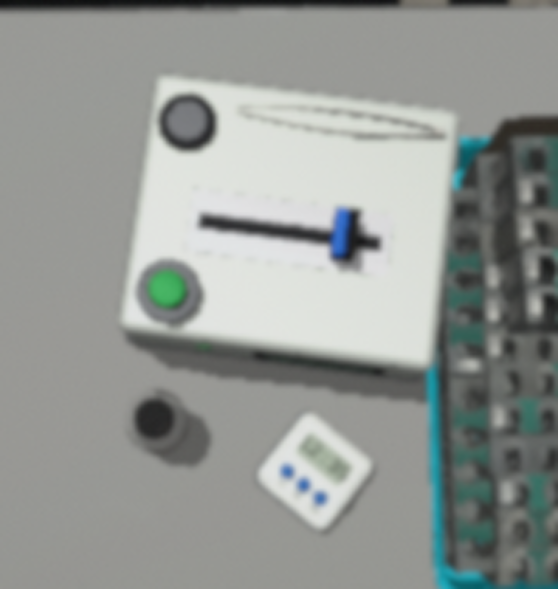

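View pics/s0c.png

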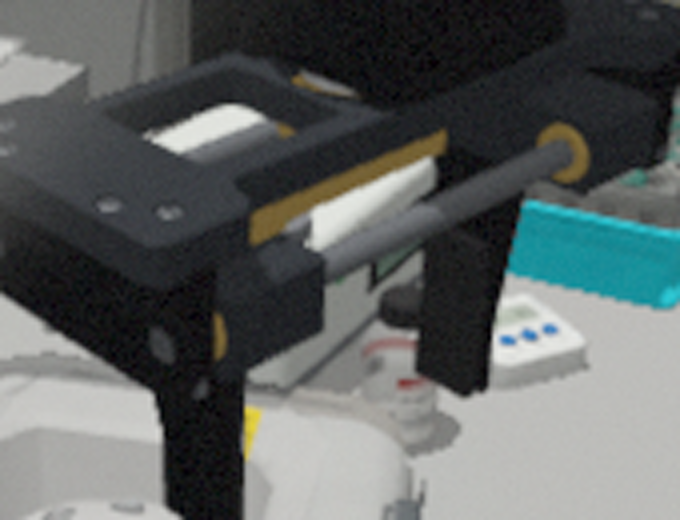

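```bash
cat > h.py <<'E'
import numpy as np,cv2
from bench import ctrl
from scipy.spatial.transform import Rotation as R
def cam(n):
    c=ctrl.calibration(n); f=192/np.tan(np.radians(c["fov_y"]/2))
    return np.array([[f,0,c["cx"]],[0,f,c["cy"]],[0,0,1]]),np.array([c["k1"],0,0,0.]),np.array(c["rvec"]),np.array(c["tvec"])
def proj(n,P):
    K,d,r,t=cam(n); return cv2.projectPoints(np.float64(P).reshape(-1,1,3),r,t,K,d)[0].reshape(-1,2)
def unproj(n,uv,z):
    K,d,r,t=cam(n); q=cv2.undistortPoints(np.float64(uv).reshape(-1,1,2),K,d).reshape(-1,2)
    Rm=cv2.Rodrigues(r)[0]; o=-Rm.T@t; D=np.c_[q,np.ones(len(q))]@Rm
    return o+D*((z-o[2])/D[:,2])[:,None]
E
python3 - <<'E'
from h import *
from scipy.optimize import least_squares
im=cv2.imread("pics/top0.png").astype(int)
sub=np.zeros((384,512),bool); sub[140:245,205:325]=1
b,g,r=im[...,0],im[...,1],im[...,2]
G=sub&(g>r+50)&(g>b+30); B=sub&(b>r+60)&(b>g+40)
B[:, 305:]=0
cen=lambda m:np.array([np.nonzero(m)[1].mean(),np.nonzero(m)[0].mean()])
print(G.sum(),cen(G),B.sum(),cen(B))
crop=np.array([(158,77),(456,114),(432,360),(124,325)],float)/3.1+[170,120]-0.34
W=unproj("top",crop,.095); print(W.round(4))
print(np.linalg.norm(W-np.roll(W,-1,0),axis=1))
bt=unproj("top",cen(G)[None],.1145)[0]; print("btn",bt)
L=np.array([[.085,.1],[.085,-.1],[-.085,-.1],[-.085,.1],[-.058,.07]])
T=np.r_[W[:,:2],bt[None,:2]]
def tf(p,l):c,s=np.cos(p[2]),np.sin(p[2]);return np.c_[p[0]+c*l[:,0]-s*l[:,1],p[1]+s*l[:,0]+c*l[:,1]]
wt=np.array([1,1,1,1,1.])[:,None]
f=least_squares(lambda p:((tf(p,L)-T)*wt).ravel(),[.6,.2,0])
p=f.x; print(p,np.degrees(p[2])); print(((tf(p,L)-T)*1e3).round(1))
bl=unproj("top",cen(B)[None],.12)[0]
c,s=np.cos(p[2]),np.sin(p[2]); d=bl[:2]-p[:2]; print("blue local",c*d[0]+s*d[1],-s*d[0]+c*d[1])
print(cen(B))
E
```

```text
114 [223.42982456 212.71052632] 75 [279.45333333 194.58666667]
[[0.5327 0.2934 0.095 ]
 [0.5064 0.1026 0.095 ]
 [0.3491 0.1232 0.095 ]
 [0.3727 0.314  0.095 ]]
[0.19265019 0.15862687 0.19224218 0.16132657]
btn [0.39260247 0.28629188 0.1145    ]
[ 0.44040211  0.20850902 -0.130933  ] -7.501908026337797
[[ 5.   3.1]
 [ 5.2 -4.3]
 [-6.1 -2.7]
 [-3.6  4.8]
 [-0.6 -0.8]]
blue local -0.011085291922622352 -0.03029306184457932
[279.45333333 194.58666667]
```

```bash
cat >> h.py <<'E'
PH=np.array([.4404,.2085,-.1309])
def loc2w(x,y,z):
    c,s=np.cos(PH[2]),np.sin(PH[2]); return np.array([PH[0]+c*x-s*y,PH[1]+s*x+c*y,z])
def w2loc(p):
    c,s=np.cos(PH[2]),np.sin(PH[2]); d=np.array(p[:2])-PH[:2]; return np.array([c*d[0]+s*d[1],-s*d[0]+c*d[1],p[2]])
def goal(x,y,z):
    # tool y along photometer x, z down
    st=ctrl.get_state(); Rc=R.from_rotvec(st["tool_rot"]); yv=loc2w(1,0,0)-loc2w(0,0,0); zv=np.array([0,0,-1.]); Rg=R.from_matrix(np.c_[np.cross(yv,zv),yv,zv])
    print("t",round(st["time"],2),"loc mm",(w2loc(st["position"])*1e3).round(1),"F",st["ft_force"].round(1))
    print("turn",(Rc.inv()*Rg).as_rotvec().round(4),"shift",Rc.inv().apply(loc2w(x,y,z)-st["position"]).round(4))
E
python3 -c "
from h import *
goal(-.01,-.068,.22)"
```

```text
t 0.8 loc mm [-254.3  367.   236.6] F [ 0.3 -1.   0.8]
turn [ 1.00e-04 -0.00e+00  1.33e+00] shift [-0.341  -0.3642  0.0166]
```

Request:
step_arm(plan=[[[0, 0, 0.15], [-0.034, -0.036, 0], 255], [[0, 0, 0.3], [-0.072, -0.077, 0], 255], [[0, 0, 0.45], [-0.11, -0.117, 0], 255], [[0, 0, 0.6], [-0.148, -0.158, 0], 255], [[0, 0, 0.75], [-0.186, -0.199, 0], 255], [[0, 0, 0.9], [-0.224, -0.24, 0], 255], [[0, 0, 1.05], [-0.262, -0.28, 0.0], 255], [[0, 0, 1.2], [-0.3, -0.32, 0.005], 255], [[0, 0, 1.33], [-0.341, -0.364, 0.0166], 255], [[0, 0, 1.33], [-0.341, -0.364, 0.0166], 255]], squeeze=10)

```text
time: 2.05
position: [0.4228, 0.1377, 0.2197]
tool_rot: [2.372, 2.06, -0.001]
ft_force: [0.4, 1.6, -0.0]
grip_width: 0.019
```

```bash
python3 -c "
from h import *
goal(-.01,-.068,.122)
for n in('side','top'):
    a=ctrl.get_image(n)[:,:,::-1]; cv2.imwrite(f'pics/{n}1.png',cv2.resize(a[100:300,170:400],None,fx=3,fy=3,interpolation=cv2.INTER_CUBIC))
print(ctrl.get_state()['grip_width'])"
```

```text
t 2.05 loc mm [ -8.2 -72.5 219.7] F [ 0.4  1.6 -0. ]
turn [-0.0001  0.0006 -0.0097] shift [ 0.0046 -0.0018  0.0977]
0.004469060079252954
```

View pics/side1.png

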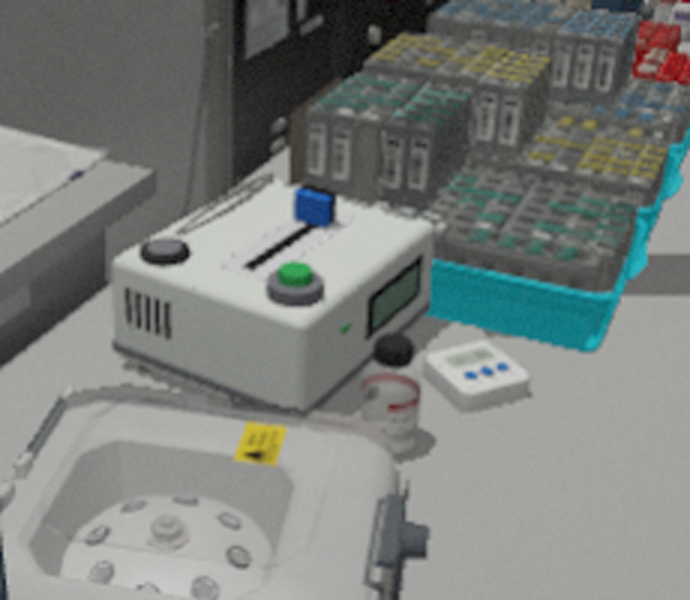

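View pics/top1.png

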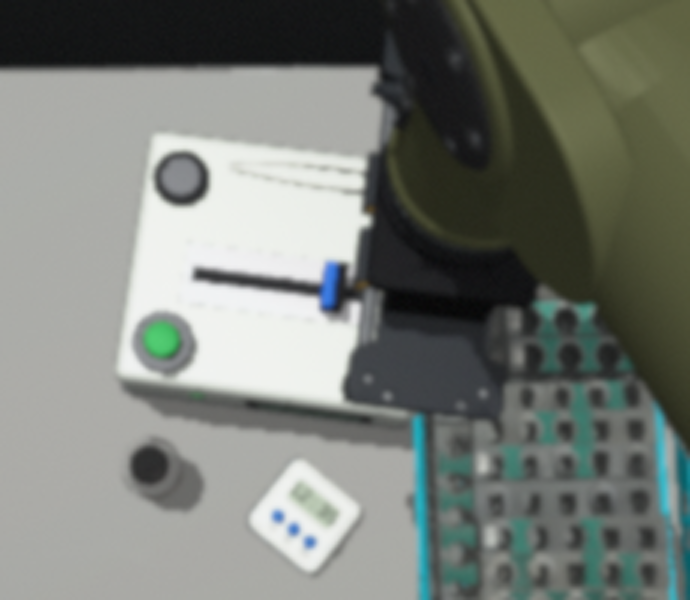

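```bash
python3 -c "
from h import *
s=ctrl.get_state();print(s['time'],s['position'])
print(proj('side',[s['position'],loc2w(-.01,-.054+.0127+.011,.123),loc2w(-.058,.07,.116),loc2w(-.085,.1,.095),loc2w(-.085,-.1,.095)]))
print(proj('top',[s['position']]))
a=ctrl.get_image('side')[:,:,::-1]; cv2.imwrite('pics/side2.png',a)"
```

```text
2.15 [0.42164475 0.14251448 0.22016268]
[[284.02728508 118.79540919]
 [274.07348222 163.80488434]
 [268.96188721 188.3967766 ]
 [272.38545605 207.10943241]
 [315.99529305 172.21169305]]
[[305.80460519 185.62069297]]
```

View pics/side2.png

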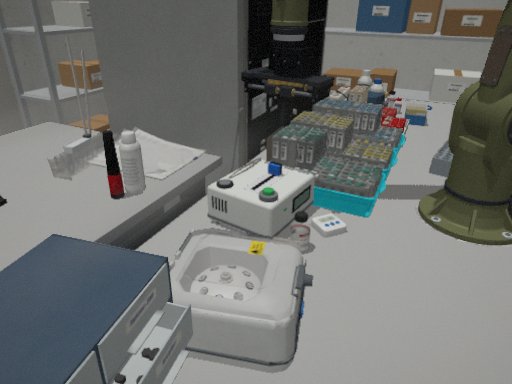

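```bash
python3 -c "
from h import *
for z in (.05,.08,.1,.12,.14,.16,.18):
    w=unproj('top',[[330,162],[331,224]],z); print(z,w.round(3).tolist(),proj('side',w).round(0).tolist(), [w2loc(q).round(3).tolist() for q in w])
a=ctrl.get_image('side')[:,:,::-1]; cv2.imwrite('pics/s3.png',cv2.resize(a[50:210,230:390],None,fx=3.7,fy=3.7,interpolation=cv2.INTER_CUBIC))"
```

```text
0.05 [[0.507, 0.068, 0.05], [0.377, 0.072, 0.05]] [[262.0, 169.0], [308.0, 179.0]] [[0.084, -0.13, 0.05], [-0.045, -0.144, 0.05]]
0.08 [[0.499, 0.074, 0.08], [0.373, 0.077, 0.08]] [[264.0, 159.0], [309.0, 169.0]] [[0.075, -0.126, 0.08], [-0.05, -0.139, 0.08]]
0.1 [[0.493, 0.078, 0.1], [0.371, 0.081, 0.1]] [[266.0, 153.0], [310.0, 162.0]] [[0.07, -0.123, 0.1], [-0.052, -0.135, 0.1]]
0.12 [[0.488, 0.082, 0.12], [0.369, 0.085, 0.12]] [[267.0, 147.0], [311.0, 155.0]] [[0.064, -0.12, 0.12], [-0.055, -0.132, 0.12]]
0.14 [[0.483, 0.085, 0.14], [0.366, 0.088, 0.14]] [[269.0, 140.0], [312.0, 148.0]] [[0.058, -0.117, 0.14], [-0.058, -0.129, 0.14]]
0.16 [[0.478, 0.089, 0.16], [0.364, 0.092, 0.16]] [[270.0, 134.0], [313.0, 141.0]] [[0.053, -0.113, 0.16], [-0.061, -0.125, 0.16]]
0.18 [[0.472, 0.093, 0.18], [0.362, 0.096, 0.18]] [[272.0, 127.0], [315.0, 134.0]] [[0.047, -0.11, 0.18], [-0.063, -0.122, 0.18]]
```

View pics/s3.png

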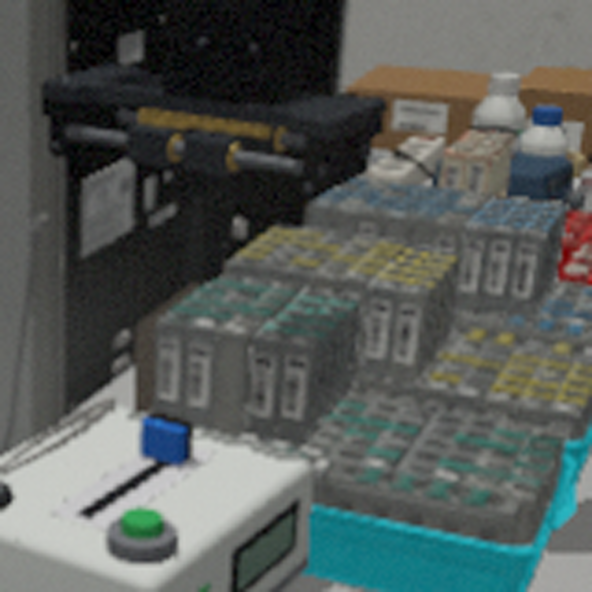

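```bash
python3 -c "
from h import *
goal(-.01,-.068,.118)"
```

```text
t 2.25 loc mm [-10.5 -66.5 220.2] F [-1.3 -0.9  0.2]
turn [ 0.0003 -0.0006  0.0024] shift [-0.0016  0.0004  0.1022]
```

Request:
step_arm(plan=[[[0, 0, 0], [-0.001, 0, 0.01], 255], [[0, 0, 0], [-0.001, 0, 0.03], 255], [[0, 0, 0], [-0.001, 0, 0.05], 255], [[0, 0, 0], [-0.001, 0, 0.07], 255], [[0, 0, 0], [-0.001, 0, 0.082], 255], [[0, 0, 0], [-0.001, 0, 0.092], 255], [[0, 0, 0], [-0.001, 0, 0.098], 255], [[0, 0, 0], [-0.001, 0, 0.102], 255], [[0, 0, 0], [-0.001, 0, 0.102], 255], [[0, 0, 0], [-0.001, 0, 0.102], 255]])

```text
time: 3.5
position: [0.4218, 0.1417, 0.1183]
tool_rot: [2.362, 2.071, 0.001]
ft_force: [0.5, 0.7, -1.2]
grip_width: 0.003
```

```bash
python3 -c "
from h import *
goal(-.01,-.054,.118)
a=ctrl.get_image('side')[:,:,::-1]; cv2.imwrite('pics/s4.png',cv2.resize(a[90:240,200:360],None,fx=3.7,fy=3.7,interpolation=cv2.INTER_CUBIC))
goal(-.01,-.054,.118)"
```

```text
t 3.5 loc mm [ -9.7 -68.6 118.3] F [ 0.5  0.7 -1.2]
turn [ 0.0007 -0.0006 -0.0002] shift [ 0.0146 -0.0003  0.0003]
t 3.55 loc mm [ -9.7 -68.6 118.4] F [ 0.2 -0.4 -0.5]
turn [ 0.0007 -0.0006 -0.0001] shift [ 0.0146 -0.0003  0.0004]
```

View pics/s4.png

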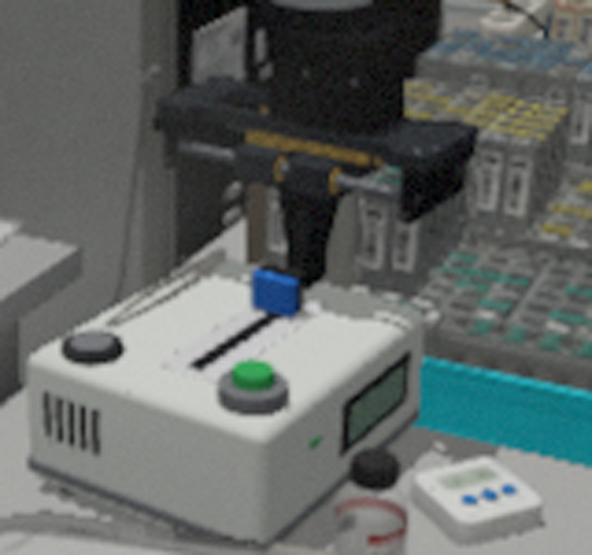

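Request:
step_arm(plan=[[[0, 0, 0], [0.004, 0, 0], 255], [[0, 0, 0], [0.008, 0, 0], 255], [[0, 0, 0], [0.012, 0, 0], 255], [[0, 0, 0], [0.015, 0, 0], 255], [[0, 0, 0], [0.018, 0, 0], 255], [[0, 0, 0], [0.021, 0, 0], 255], [[0, 0, 0], [0.023, 0, 0], 255], [[0, 0, 0], [0.025, 0, 0], 255], [[0, 0, 0], [0.026, 0, 0], 255], [[0, 0, 0], [0.026, 0, 0], 255]])

```text
time: 4.8
position: [0.4247, 0.1651, 0.118]
tool_rot: [2.362, 2.069, -0.005]
ft_force: [-2.1, -6.9, 4.8]
grip_width: 0.005
```

```bash
cat >> h.py <<'E'
def look(k):
    s=ctrl.get_state(); yv=loc2w(0,1,0)-loc2w(0,0,0)
    print("F along",round(float(s["ft_force"]@yv),2))
    a=ctrl.get_image('top')
    im=a.astype(int); r,g,b=im[...,0],im[...,1],im[...,2]
    B=(b>r+60)&(b>g+40); B[:,:230]=0;B[:,305:]=0;B[:170]=0;B[225:]=0
    if B.sum():
        c=np.array([np.nonzero(B)[1].mean(),np.nonzero(B)[0].mean()])
        l=w2loc(unproj('top',c[None],.12)[0]); print("blue n",B.sum(),"j(mm)",round(l[1]*1e3+43,1))
    cv2.imwrite(f'pics/t{k}.png',cv2.resize(a[120:270,190:350,::-1],None,fx=3.7,fy=3.7,interpolation=cv2.INTER_CUBIC))
    a=ctrl.get_image('side')
    im=a.astype(int); r,g,b=im[...,0],im[...,1],im[...,2]
    B=(b>r+60)&(b>g+40); B[:,:235]=0;B[:,300:]=0;B[:150]=0;B[210:]=0
    if B.sum():
        c=np.array([np.nonzero(B)[1].mean(),np.nonzero(B)[0].mean()])
        # front face centre of the blue half: local (-10,-39+j,z .111) approx
        js=np.linspace(0,.08,161); P=proj('side',[loc2w(-.01,-.039+j,.112) for j in js])
        i=np.argmin(np.linalg.norm(P-c,axis=1)); print("side blue",B.sum(),c.round(1),"j",round(js[i]*1e3,1),"res",np.linalg.norm(P[i]-c).round(1))
    cv2.imwrite(f'pics/s{k}.png',cv2.resize(a[100:240,200:350,::-1],None,fx=3.9,fy=3.9,interpolation=cv2.INTER_CUBIC))
E
python3 -c "
from h import *
goal(-.01,-.036,.118);look('a')"
```

```text
t 4.8 loc mm [ -9.9 -45.  118. ] F [-2.1 -6.9  4.8]
turn [-0.0011  0.0033 -0.0014] shift [ 0.009  -0.0001 -0.0001]
F along -7.11
side blue 115 [273.1 169.4] j 13.5 res 0.6
```

View pics/ta.png

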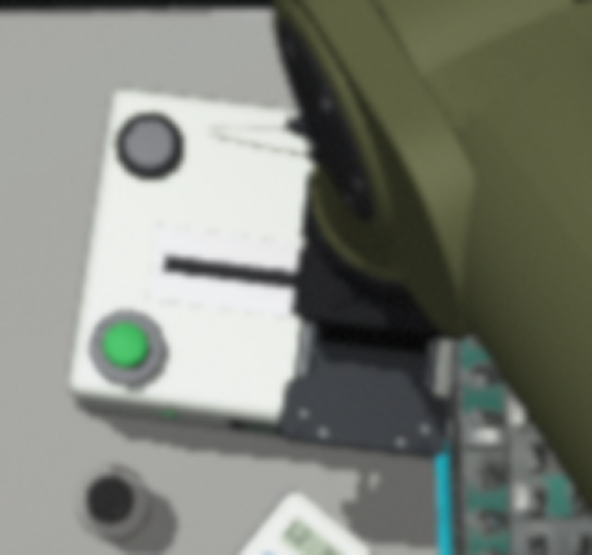

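```bash
cat >> h.py <<'E'
def sj(a): # BGR side picture -> j mm
    im=a.astype(int); b,g,r=im[...,0],im[...,1],im[...,2]
    B=(b>r+60)&(b>g+40); B[:,:235]=0;B[:,300:]=0;B[:150]=0;B[210:]=0
    c=np.array([np.nonzero(B)[1].mean(),np.nonzero(B)[0].mean()])
    js=np.linspace(0,.08,161); P=proj('side',[loc2w(-.01,-.039+j,.112) for j in js]); i=np.argmin(np.linalg.norm(P-c,axis=1))
    return js[i]*1e3,c.round(1),B.sum()
E
python3 -c "
from h import *
print(sj(cv2.imread('pics/side2.png')))
a=cv2.imread('pics/side2.png');
print(sj(ctrl.get_image('side')[:,:,::-1])); goal(-.01,-.036,.118)"
```

```text
(np.float64(9.000000000000002), array([274. , 168.5]), np.int64(118))
(np.float64(14.0), array([273.1, 169.4]), np.int64(113))
t 4.95 loc mm [ -9.9 -45.  118. ] F [-2.2 -6.5  4.7]
turn [-0.0011  0.0032 -0.0015] shift [ 0.009  -0.0001 -0.0001]
```

View pics/sa.png

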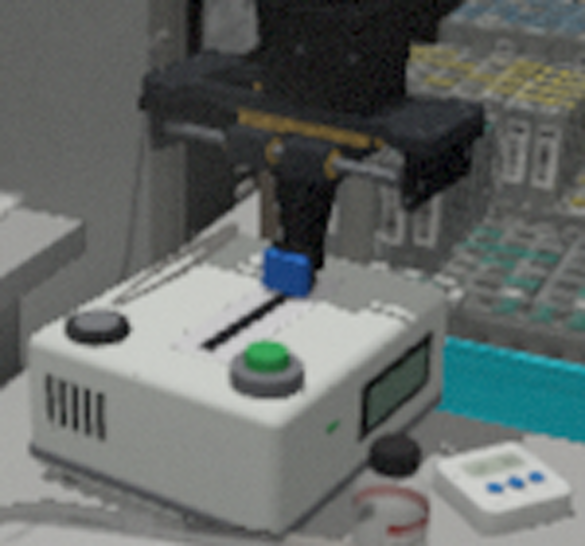

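Request:
step_arm(plan=[[[0, 0, 0], [0.001, 0, 0], 255], [[0, 0, 0], [0.002, 0, 0], 255], [[0, 0, 0], [0.003, 0, 0], 255], [[0, 0, 0], [0.004, 0, 0], 255], [[0, 0, 0], [0.005, 0, 0], 255], [[0, 0, 0], [0.0055, 0, 0], 255], [[0, 0, 0], [0.006, 0, 0], 255], [[0, 0, 0], [0.006, 0, 0], 255], [[0, 0, 0], [0.006, 0, 0], 255], [[0, 0, 0], [0.006, 0, 0], 255]])

```text
time: 6.2
position: [0.4257, 0.1734, 0.118]
tool_rot: [-2.362, -2.071, -0.0]
ft_force: [-0.3, -1.0, 0.2]
grip_width: 0.002
```

```bash
python3 -c "
from h import *
goal(-.01,-.036,.118);print(sj(ctrl.get_image('side')[:,:,::-1]))"
```

```text
t 6.2 loc mm [-10.  -36.7 118. ] F [-0.3 -1.   0.2]
turn [ 0.0001 -0.0002  0.0001] shift [ 0.0007  0.     -0.    ]
(np.float64(28.0), array([269.6, 171.2]), np.int64(126))
```

Request:
step_arm(plan=[[[0, 0, 0], [0.002, 0, 0], 255], [[0, 0, 0], [0.004, 0, 0], 255], [[0, 0, 0], [0.005, 0, 0], 255], [[0, 0, 0], [0.006, 0, 0], 255], [[0, 0, 0], [0.007, 0, 0], 255], [[0, 0, 0], [0.008, 0, 0], 255], [[0, 0, 0], [0.009, 0, 0], 255], [[0, 0, 0], [0.009, 0, 0], 255], [[0, 0, 0], [0.009, 0, 0], 255], [[0, 0, 0], [0.009, 0, 0], 255]])

```text
time: 7.5
position: [0.4266, 0.1801, 0.118]
tool_rot: [2.362, 2.069, -0.005]
ft_force: [-1.6, -6.9, 5.1]
grip_width: 0.003
```

```bash
python3 -c "
from h import *
goal(-.01,-.036,.118);print(sj(ctrl.get_image('side')[:,:,::-1]))"
```

```text
t 7.5 loc mm [ -9.9 -29.9 118. ] F [-1.6 -6.9  5.1]
turn [-0.001   0.003  -0.0014] shift [-0.0061 -0.      0.    ]
(np.float64(29.0), array([269.4, 171.4]), np.int64(122))
```

Request:
step_arm(plan=[[[0, 0, 0], [0.001, 0, 0], 255], [[0, 0, 0], [0.002, 0, 0], 255], [[0, 0, 0], [0.003, 0, 0], 255], [[0, 0, 0], [0.004, 0, 0], 255], [[0, 0, 0], [0.005, 0, 0], 255], [[0, 0, 0], [0.0055, 0, 0], 255], [[0, 0, 0], [0.006, 0, 0], 255], [[0, 0, 0], [0.006, 0, 0], 255], [[0, 0, 0], [0.006, 0, 0], 255], [[0, 0, 0], [0.006, 0, 0], 255]])

```text
time: 8.8
position: [0.4277, 0.1883, 0.118]
tool_rot: [-2.362, -2.071, -0.0]
ft_force: [0.5, 0.2, 0.3]
grip_width: 0.007
```

```bash
python3 -c "
from h import *
goal(-.01,-.036,.118);print(sj(ctrl.get_image('side')[:,:,::-1]))"
```

```text
t 8.8 loc mm [-10.  -21.7 118. ] F [0.5 0.2 0.3]
turn [ 0.0001 -0.0002 -0.    ] shift [-0.0143 -0.     -0.    ]
(np.float64(43.0), array([266.1, 173.4]), np.int64(123))
```

Second click, period as expected. Same again for the third.

Request:
step_arm(plan=[[[0, 0, 0], [0.002, 0, 0], 255], [[0, 0, 0], [0.004, 0, 0], 255], [[0, 0, 0], [0.005, 0, 0], 255], [[0, 0, 0], [0.006, 0, 0], 255], [[0, 0, 0], [0.007, 0, 0], 255], [[0, 0, 0], [0.008, 0, 0], 255], [[0, 0, 0], [0.009, 0, 0], 255], [[0, 0, 0], [0.009, 0, 0], 255], [[0, 0, 0], [0.009, 0, 0], 255], [[0, 0, 0], [0.009, 0, 0], 255]])

```text
time: 10.1
position: [0.4286, 0.195, 0.118]
tool_rot: [2.363, 2.069, -0.005]
ft_force: [-2.6, -6.7, 4.8]
grip_width: 0.006
```

```bash
python3 -c "
from h import *
goal(-.01,-.036,.118);print(sj(ctrl.get_image('side')[:,:,::-1]))"
```

```text
t 10.1 loc mm [-10.  -14.9 118. ] F [-2.6 -6.7  4.8]
turn [-0.0011  0.003  -0.0014] shift [-0.0211 -0.      0.    ]
(np.float64(44.0), array([265.9, 173.8]), np.int64(120))
```

Request:
step_arm(plan=[[[0, 0, 0], [0.001, 0, 0], 255], [[0, 0, 0], [0.002, 0, 0], 255], [[0, 0, 0], [0.003, 0, 0], 255], [[0, 0, 0], [0.004, 0, 0], 255], [[0, 0, 0], [0.005, 0, 0], 255], [[0, 0, 0], [0.0055, 0, 0], 255], [[0, 0, 0], [0.006, 0, 0], 255], [[0, 0, 0], [0.006, 0, 0], 255], [[0, 0, 0], [0.006, 0, 0], 255], [[0, 0, 0], [0.006, 0, 0], 255]])

```text
time: 11.4
position: [0.4296, 0.2032, 0.118]
tool_rot: [-2.362, -2.071, -0.0]
ft_force: [1.3, -0.1, 0.3]
grip_width: 0.005
```

```bash
python3 -c "
from h import *
goal(-.01,-.036,.118);print(sj(ctrl.get_image('side')[:,:,::-1]))"
```

```text
t 11.4 loc mm [-10.   -6.7 118. ] F [ 1.3 -0.1  0.3]
turn [ 0.0001 -0.0002 -0.    ] shift [-0.0293 -0.     -0.    ]
(np.float64(58.0), array([262.6, 175.8]), np.int64(133))
```

Request:
step_arm(plan=[[[0, 0, 0], [-0.004, 0, 0], 255], [[0, 0, 0], [-0.01, 0, 0], 255], [[0, 0, 0], [-0.01, 0, -0.01], 255], [[0, 0, 0], [-0.01, 0, -0.03], 255], [[0, 0, 0], [-0.01, 0, -0.05], 255], [[0, 0, 0], [-0.005, -0.01, -0.06], 255], [[0, 0, 0], [0.02, -0.03, -0.06], 255], [[0, 0, 0], [0.05, -0.048, -0.06], 255], [[0, 0, 0], [0.0765, -0.048, -0.06], 255], [[0, 0, 0], [0.0765, -0.048, -0.06], 255]])

```text
time: 12.7
position: [0.3907, 0.2873, 0.1779]
tool_rot: [-2.358, -2.076, 0.0]
ft_force: [-0.6, -0.5, -0.6]
grip_width: 0.008
```

```bash
python3 -c "
from h import *
goal(-.058,.07,.135);look('b');goal(-.058,.07,.135)"
```

```text
t 12.7 loc mm [-59.5  71.6 177.9] F [-0.6 -0.5 -0.6]
turn [-0.0003 -0.0001  0.0039] shift [-0.0017  0.0015  0.0429]
F along -0.58
side blue 126 [262.6 175.9] j 58.0 res 0.3
t 12.8 loc mm [-58.4  69.1 177.8] F [-0.4 -0.3 -0.5]
turn [-0.0004  0.0011  0.0002] shift [0.0009 0.0004 0.0428]
```

View pics/tb.png

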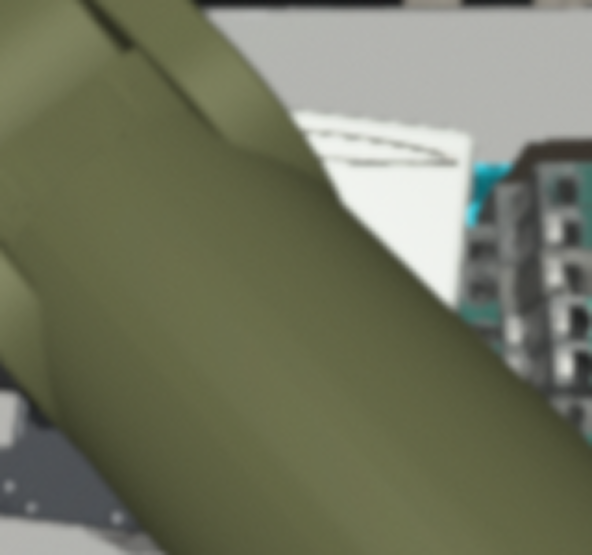

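View pics/sb.png

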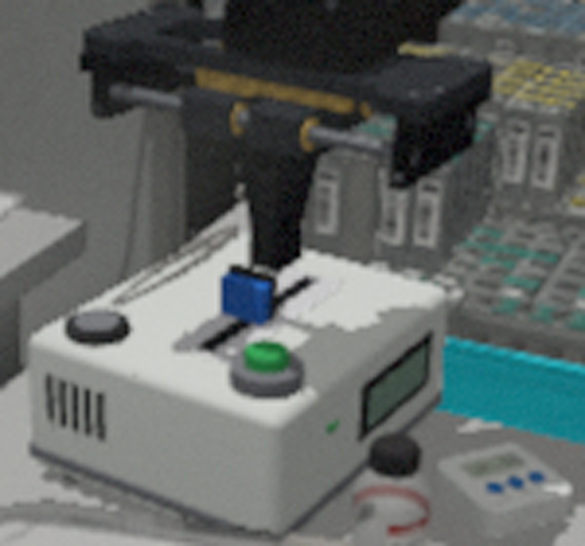

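Request:
step_arm(plan=[[[0, 0, 0], [0.001, 0, 0.015], 255], [[0, 0, 0], [0.001, 0, 0.03], 255], [[0, 0, 0], [0.001, 0, 0.04], 255], [[0, 0, 0], [0.001, 0, 0.044], 255], [[0, 0, 0], [0.001, 0, 0.047], 255], [[0, 0, 0], [0.001, 0, 0.05], 255], [[0, 0, 0], [0.001, 0, 0.052], 255], [[0, 0, 0], [0.001, 0, 0.054], 255], [[0, 0, 0], [0.001, 0, 0.0555], 255], [[0, 0, 0], [0.001, 0, 0.0555], 255]])

```text
time: 14.05
position: [0.3924, 0.2863, 0.1251]
tool_rot: [-2.362, -2.071, -0.001]
ft_force: [-5.9, -4.3, 19.1]
grip_width: 0.003
```

```bash
python3 -c "
from h import *
goal(-.058,.07,.122);look('c')"
```

```text
t 14.05 loc mm [-57.8  70.8 125.1] F [-5.9 -4.3 19.1]
turn [-0.     -0.0008 -0.0002] shift [-0.0009 -0.0002  0.0031]
F along -5.02
side blue 42 [258.8 175.3] j 68.0 res 2.3
```

View pics/sc.png

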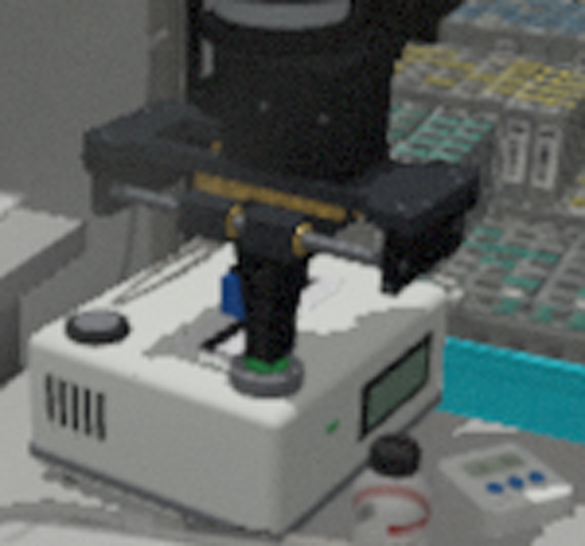

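Request:
step_arm(plan=[[[0, 0, 0], [0, 0, -0.003], 255], [[0, 0, 0], [0, 0, -0.008], 255], [[0, 0, 0], [0, 0, -0.015], 255], [[0, 0, 0], [0, 0, -0.03], 255], [[0, 0, 0], [0, 0, -0.05], 255], [[0, 0, 0], [0, 0, -0.08], 255], [[0, 0, 0], [0, 0, -0.11], 255], [[0, 0, 0], [0.04, 0, -0.12], 255], [[0, 0, 0], [0.09, 0, -0.12], 255], [[0, 0, 0], [0.14, 0, -0.12], 255]])

```text
time: 15.4
position: [0.4108, 0.4267, 0.2438]
tool_rot: [-2.362, -2.071, -0.003]
ft_force: [0.5, 0.1, 0.8]
grip_width: 0.005
```

Request:
step_arm(plan=[[[0, 0, 0], [0.04, 0, 0], 255], [[0, 0, 0], [0.08, 0, 0], 255], [[0, 0, 0], [0.1, 0, 0], 255], [[0, 0, 0], [0.1, 0, 0], 255], [[0, 0, 0], [0.1, 0, 0], 255], [[0, 0, 0], [0.1, 0, 0], 255], [[0, 0, 0], [0.1, 0, 0], 255], [[0, 0, 0], [0.1, 0, 0], 255], [[0, 0, 0], [0.1, 0, 0], 255], [[0, 0, 0], [0.1, 0, 0], 255]])

```text
time: 16.65
position: [0.4235, 0.5241, 0.2425]
tool_rot: [-2.362, -2.071, -0.0]
ft_force: [0.0, 0.3, 0.7]
grip_width: 0.005
```

```bash
python3 -c "
from h import *
goal(-.058,.07,.122);look('d')"
```

```text
t 16.65 loc mm [-58.  310.7 242.5] F [0.  0.3 0.7]
turn [ 0.0001 -0.0001 -0.    ] shift [-0.2407 -0.      0.1205]
F along 0.29
blue n 75 j(mm) 60.7
side blue 134 [262.6 175.9] j 58.0 res 0.3
```

View pics/td.png

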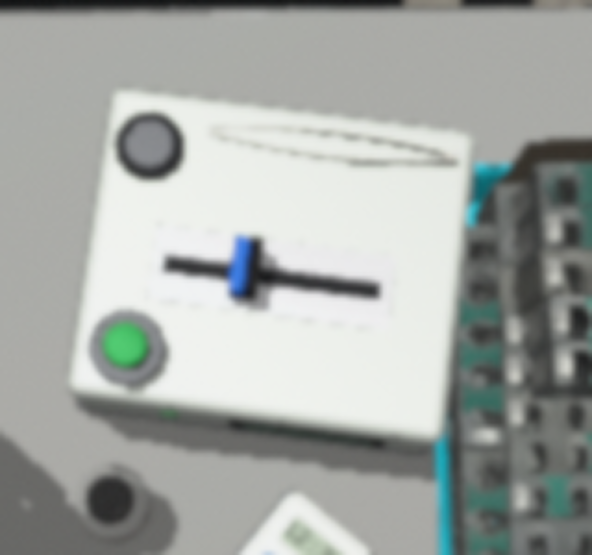

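View pics/sd.png

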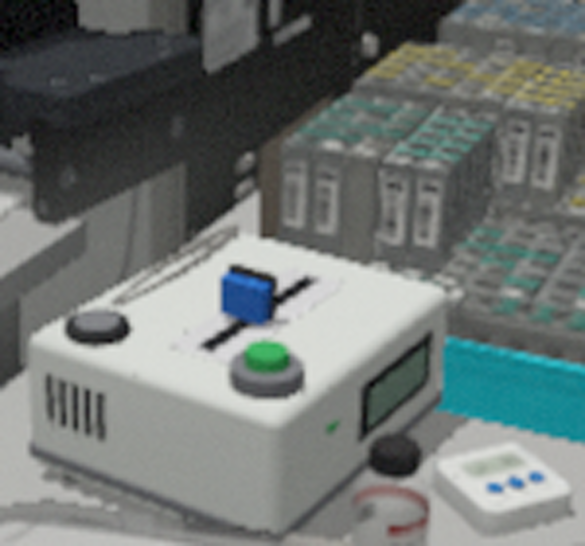

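The lever reads 60.7 mm in the top view, the button is up, and the forceps, bottle and timer have not moved. The arm is clear, so I'm handing in.

```bash
python3 -c "
from bench import ctrl
print(ctrl.close_job())"
```

```text
the job is handed in; nothing more can be done
None
```

The filter lever is in the third click, and the read button was pressed to the bottom once and came back up. The job was handed in at about 16.8 s; no verdict is reported.

- **Lever:** I pushed the pad's back face with the shut fingertips and counted three clicks. At each one the force built to about 7 N before the crest and dropped to about zero after the snap. The last top picture puts the lever at 60.7 mm. The side picture reads 58.0 mm, but that view read about 2–4 mm low throughout and showed even 15 mm steps between clicks (28, 43, 58).
- **Button:** I pressed it with the lever in the third click. The tool stopped 5 mm below the point where it should first touch, at 19 N, which matches full travel. The final pictures show the button up again.
- **Other things:** the forceps, bottle and timer look unmoved by eye in the final pictures; I did not measure their positions again. The arm ended clear of everything, with the force reading within its noise of zero.

One check was not usable: during the press the gripper hid part of the lever, so the side reading then (68 mm) was not valid. It read 58.0 again, as before the press, once the gripper had moved away.

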